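# Clear the carrot tops off the slotted cover and cover the pan

### The arm

A 6-joint arm with a two-finger parallel gripper is mounted at the origin on a cart in front of the work surface, level with it; the furniture and walls round the work are solid. World frame = base frame: x ahead of the robot, y to its left, z up, the work surface at z = 0. Lengths are in m, angles in rad, forces in N, time in s.
With the tool pointing down it reaches from about 0.325 to 0.9 m from the base axis. Payload 6.1 kg.
Tool frame: the origin (TCP) lies midway between the tips of the shut fingers; the grasp point (between the pads) lies 19 mm behind it (ctrl.grip_depth is the z of the grasp point in the tool frame, in m); z points along the fingers, y is the line along which they close (so a half turn about z gives the same grasp; the last joint's range is limited). The gripper opens to 85 mm and grips with 20 to 120 N. Pads are 22 mm wide; open, the fingers measure 114 mm over their backs; the gripper's body (76 mm by 85 mm) begins 54 mm behind the grasp point. The pads swing forward as they close: fully open they stand 13 mm farther back than shut.
Start: joints at [-1.326, 0.22, 1.526, -0, 1.395, -0.126], TCP at [0.226, -0.583, 0.231] pointing down, gripper open.
Joint ranges: [-2.98, 2.98], [-0.91, 2.08], [0.09, 2.57], [-1.24, 4.39], [0.2, 2.65], [-2.68, 2.68]. Speed limits (rad/s): [2.57, 2.57, 3.01, 3.14, 3.14, 3.14].

### API

Orientations are given as a unit quaternion [w, x, y, z].
In Python, from rig import state, cams, job, ctrl gives the robot as it stands.
- The arm moves only by the tool servo_tool, never from a script. Its argument "plan" is a list of rows, each an object of numbers: "dx", "dy", "dz": the shift along the tool's x, y, z in m; "ax", "ay", "az": the turn, a rotation vector about the tool's x, y, z in rad; "grip": the closure, from -1 (fully open) to 1 (shut). A call has 1 to 12 rows; each row is the pose to reach, as a shift and turn from the pose commanded when the call began, along the tool's axes at that moment; what a row does not reach only later rows make up. A row lasts 1/10 s, in which the tool goes at most 50 mm and 8.59 degrees, less where a joint would pass 70% of its speed; a pose out of reach is approached as far as the arm can. A call with a gripper value outside its range is refused whole. The fingers move at their own pace and stop on an object; "newtons" is the grip in N (left out, the last holds). Time passes only in rows, so rows that repeat a pose let the fingers close. It gives the time, the measured TCP pose, the force, the opening and the grip force at its end, in the units of the state.
- state(): the state, without advancing time (a new reading comes with each control period).
- cams.snapshot(name): name is "side" or "top" or "wrist"; returns a dict with "frame" (480x640x3 uint8, red, green, blue), "fx", "fy", "cx", "cy" (pixels), "k1" (the pictures are not rectified: a ray, as slopes to the right and down, at radius r is drawn at 1 + k1 r^2 times it, then the intrinsics apply), "extrinsics" (4x4, takes a point from world to camera coordinates); the wrist camera has in their place "mount" (4x4, takes a point from camera to tool coordinates, whose origin is the TCP and whose axes are the flange's). Camera axes: x right, y up, looking along -z (the intrinsics and any distortion apply to the point x, -y, -z); pixel columns grow to the right and rows downward; lengths in m; the calibration is good to about 2 mm. A picture is of the moment at which its call begins: read the wrist's pose just before it. There is no depth.
- job.hand_in(): hands the job in; it is judged then, once.
The state is a dict: "time_s": time; "qpos": joint angles; "dq": joint speeds; "joint_torque": joint torques, N m; "tcp_pos": TCP position; "tool_rot": TCP orientation; "wrist_force": force on the tool from outside, world axes, zero at the start; "moment": the same for the moment, N m; "gripper_width": finger opening in m; "finger_force": force on a finger pad.
Only numpy, scipy, OpenCV 4.12 (cv2) and the standard library are available. Lean on these libraries where they do the work, as an engineer would, in place of code of your own. Each camera call takes 0.05 s, during which the arm holds its last target. There are 200 camera calls.

### The job

The grated carrot is done: first put the two carrot tops lying on the steel pan cover into the empty pan, then set the cover on the pan of grated carrot with its slot round the spoon's handle, so that it drops into the mouth and sits flat all round on the rim. Lower the cover, do not drop it; get no trimmings in the food, keep both pans standing, and leave the bottle, the shaker and the small cup behind them where they are.

Things in the scene. Friction and masses are not known exactly. Their poses are not given: they have to be found in the camera images.
- food_pan: Loose grey food pan, 185 (x) by 172 (y) by 100 mm high, part full of grated carrot. Origin: centre of its underside, z up. Mouth 159 by 146 mm inside a flat rim 11 mm wide, rim top at z = 100 mm. A steel serving spoon stands fast in it: its 9 mm round handle leaves over the middle of the -x rim, rising at 50 degrees to z = 190 mm at x = -150 mm.
- pan_mouth (a point): Centre of the food pan's mouth, level with the top of the rim (100 mm above the pan's underside).
- pan_spoon (a point): Middle of the spoon's handle where it crosses the food pan's rim, at x = -77.5 mm, y = 0, z = 102 mm of the pan.
- cover: Loose steel pan cover, 185 (x) by 172 (y) mm, 0.2 to 0.3 kg, lying flat, right way up. Origin: underside centre of its sunk panel, z up. The panel (top face z = 2.5 mm, 153 by 140 mm over its lip) drops into the pan's mouth; the flange round it (z = 6.5 to 9 mm) rests on the rim. Open slot 28 mm wide in the -x edge, in to x = -56 mm. Bar handle in the middle. Seated, its axes match the pan's.
- cover_grip (a point): Middle of the cover's bar handle, 39 mm above the cover's origin. The bar runs along the cover's x: 84 mm long, 10 mm thick (y), 12 mm deep (z), with legs at its ends; 30 mm free beneath it.
- cover_slot (a point): Middle of the cover's slot, x = -77.5 mm, z = 9 mm of the cover; comes to lie at the spoon's handle (point pan_spoon) when the cover is seated.
- carrot_top_a: Cut-off carrot top, the larger one, standing on its cut face in the cover's sunk panel on one side of the bar handle: round, 29 mm across at the cut face, 34 mm at 27 mm height, 38 mm high with an 8 mm stalk stub on top, 30 g. Origin: centre of the cut face.
- carrot_top_a_mid (a point): Middle of the larger carrot top, 20 mm above its cut face.
- carrot_top_b: The smaller carrot top, on the other side of the bar handle: 26 mm across at the cut face, 30 mm at 27 mm height, 38 mm high with an 8 mm stalk stub on top, 30 g. Origin: centre of the cut face.
- carrot_top_b_mid (a point): Middle of the smaller carrot top, 20 mm above its cut face.
- scrap_pan: Empty loose food pan for the trimmings, 190 (x) by 210 (y) by 130 mm high, 0.33 kg; inner floor 136 by 156 mm at z = 2 mm, mouth 168 by 188 mm at z = 130 mm. Origin: centre of its underside; z up.
- scrap_mouth (a point): Centre of the empty pan's mouth, 130 mm above its underside.
- sauce_bottle: Bystander: squeeze bottle, 62 mm across, 165 mm high, at the back of the worktop. Origin: centre of its underside.
- salt: Bystander: shaker with a domed top, 44 mm across, 90 mm high. Origin: centre of its underside.
- ramekin: Bystander: small white cup, 67 mm across, 42 mm high, at the back. Origin: centre of its underside.
Not all that is in view belongs to the job. Leave any pink or white look-alike of the carrot_top_a alone.

How it is judged:
On the way, in this order (a step that is already met when the one before it is completed fails the run):
1. both carrot tops lie in the empty pan, let go (z of each of carrot_top_a_mid, carrot_top_b_mid in the frame of scrap_pan below 0.07 m and horizontal distance between each of carrot_top_a_mid, carrot_top_b_mid and scrap_pan below 0.1 m and contact force between each of carrot_top_a, carrot_top_b and the fingers below 0.1 N), for 0.2 s.
2. the cover is seated in the food pan's mouth, slot round the spoon (horizontal distance between cover_slot and pan_spoon below 0.012 m and z of cover in the frame of pan_mouth below -0.0035 m and angle between the z axis of cover and the z axis of food_pan, either way round below 0.025 rad), for 0.2 s.
At the end, for the whole second after the job is handed in: Cover at rest in the food pan's mouth, level with it (0.02 rad), origin 4.5 to 9.5 mm below the rim's top, centred within 8 mm, slot within 12 mm of the spoon handle; both pans upright on the worktop (0.03 rad); both carrot tops in the empty pan, their middles under 70 mm above its underside (horizontal distance between cover_slot and pan_spoon below 0.012 m and horizontal distance between cover and pan_mouth below 0.008 m and z of cover in the frame of pan_mouth between -0.0095 and -0.0045 m and angle between the z axis of cover and the z axis of food_pan, either way round below 0.02 rad and angle between each of food_pan, scrap_pan's own z axis and vertical below 0.03 rad and height (world z) of each of food_pan, scrap_pan below 0.01 m and linear speed of cover below 0.02 m/s and z of each of carrot_top_a_mid, carrot_top_b_mid in the frame of scrap_pan below 0.07 m and horizontal distance between each of carrot_top_a_mid, carrot_top_b_mid and scrap_pan below 0.1 m); the robot touches nothing.
It fails at once if the cover is dropped: it moves faster than 0.4 m/s while no finger holds it (contact force between cover and the fingers below 0.05 N and linear speed of cover above 0.4 m/s).
It fails at once if a carrot top lands in the food ((horizontal distance between carrot_top_a_mid and pan_mouth below 0.075 m and z of carrot_top_a_mid in the frame of pan_mouth below 0.005 m) or (horizontal distance between carrot_top_b_mid and pan_mouth below 0.075 m and z of carrot_top_b_mid in the frame of pan_mouth below 0.005 m)).
It fails at once if a pan is tipped by more than 0.35 rad (angle between any of food_pan, scrap_pan's own z axis and vertical above 0.35 rad).
It fails at once if the bottle, the shaker or the small cup is moved by more than 40 mm (distance of any of sauce_bottle, salt, ramekin from where it was at the start of the episode above 0.04 m).
It also fails if it takes over 72 s, if anything falls off the work surface, if the arm or the gripper's body presses on something with over 40 N, if the wrist force passes 120 N, or if a joint passes its speed limit or range.

## Working session

There is one attempt and no reset: what is moved stays moved. The work goes in short steps, Python scripts to look and compute and a tool call to move; the robot and the scene stay as the last step left them, time stands still between calls to the robot, and variables do not carry over. Pictures are saved under pics/ and viewed, at most 10 in all, crops included, and the job is handed in when it is done.

Besides the shell and the picture viewer there is one more tool, called in YAML: its name, and indented under it one key for each argument. servo_tool: Moves the arm, as the interface text tells. Its arguments: {"type":"object","properties":{"plan":{"type":"array","items":{"type":"object","properties":{"dx":{"type":"number"},"dy":{"type":"number"},"dz":{"type":"number"},"ax":{"type":"number"},"ay":{"type":"number"},"az":{"type":"number"},"grip":{"type":"number"}}}},"newtons":{"type":"number"}},"required":["plan"]}

```bash
mkdir -p pics; cat > h.py <<'E'
import numpy as np, cv2, json
from rig import state, cams, job, ctrl
def Rq(q):
    w,x,y,z=q
    from scipy.spatial.transform import Rotation as R
    return R.from_quat([x,y,z,w]).as_matrix()
def cam(name):
    s=state(); d=cams.snapshot(name)
    if 'extrinsics' in d: E=np.array(d['extrinsics'])
    else:
        T=np.eye(4);T[:3,:3]=Rq(s['tool_rot']);T[:3,3]=s['tcp_pos']
        E=np.linalg.inv(T@np.array(d['mount']))
    return d['frame'],dict(f=(d['fx'],d['fy']),c=(d['cx'],d['cy']),k1=d['k1'],E=E.tolist())
def ray(m,u,v):
    K=np.array([[m['f'][0],0,m['c'][0]],[0,m['f'][1],m['c'][1]],[0,0,1.]])
    p=cv2.undistortPoints(np.array([[[u,v]]],float),K,np.array([m['k1'],0,0,0.]))[0,0]
    E=np.array(m['E']);R=E[:3,:3]
    return -R.T@E[:3,3], R.T@np.array([p[0],-p[1],-1])
def at(m,u,v,z):
    o,d=ray(m,u,v);return o+d*(z-o[2])/d[2]
def tri(*obs):
    A=np.zeros((3,3));b=np.zeros(3);L=[]
    for m,u,v in obs:
        o,d=ray(m,u,v);d=d/np.linalg.norm(d);P=np.eye(3)-np.outer(d,d);A+=P;b+=P@o;L.append((o,P))
    x=np.linalg.solve(A,b);return x,[np.linalg.norm(P@(x-o)) for o,P in L]
def proj(m,X):
    E=np.array(m['E']);p=E[:3,:3]@np.array(X)+E[:3,3];a=np.array([p[0],-p[1]])/-p[2]
    a=a*(1+m['k1']*(a@a));return a*m['f']+m['c']
def shot(name,tag):
    f,m=cam(name);cv2.imwrite(f'pics/{tag}.png',f[:,:,::-1]);json.dump(m,open(f'pics/{tag}.json','w'));return f,m
def load(tag): return json.load(open(f'pics/{tag}.json'))
E
python3 -c "
from h import *
for n in('top','side'): 
  f,m=shot(n,n+'0');print(n,ray(m,320,240))
s=state();print(s['tool_rot'],s['time_s'],ctrl.grip_depth,np.array(cams.snapshot('wrist')['mount']).round(4))"
```

```text
top (array([ 0.38690229, -0.03682225,  1.30458223]), array([ 0.12878193,  0.02772972, -0.99157244]))
side (array([0.59002525, 0.81317632, 0.6863256 ]), array([-0.03279083, -0.81557682, -0.57799469]))
[-8.73263393e-04  9.82866110e-01  1.84318868e-01 -4.37494794e-05] 0.1 -0.0187 [[ 1.000e-04  9.444e-01  3.287e-01  8.540e-02]
 [ 1.000e+00 -2.000e-04  2.000e-04  2.000e-04]
 [ 2.000e-04  3.287e-01 -9.444e-01 -1.433e-01]
 [ 0.000e+00  0.000e+00  0.000e+00  1.000e+00]]
```

View pics/top0.png

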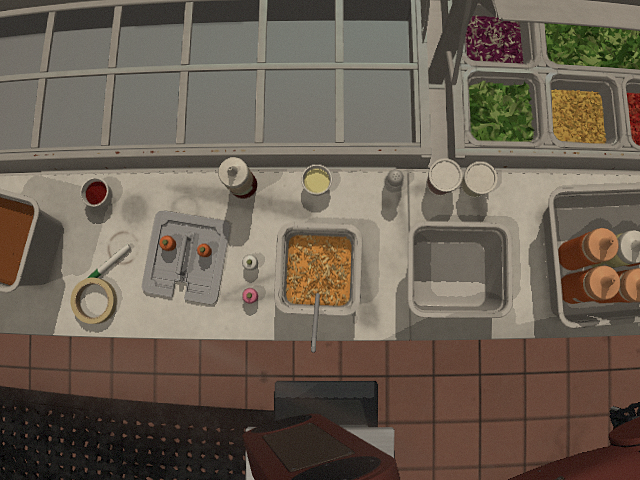

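View pics/side0.png

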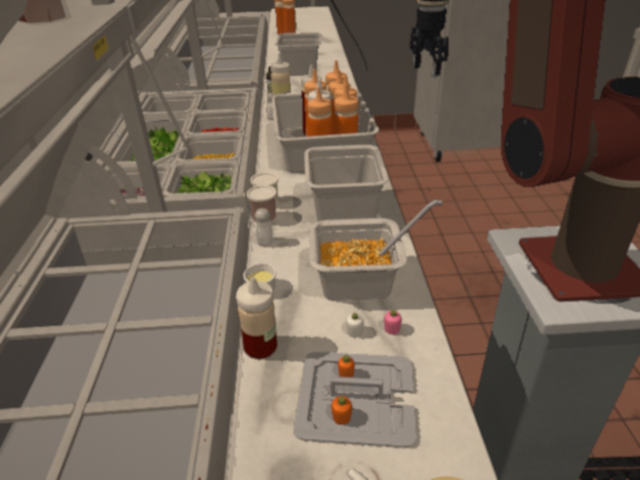

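The top view shows the cover at (184,258), carrot tops at (167,242) and (204,250), the food pan at (319,270) with its spoon end at (314,350), and the scrap pan at (459,268). The side view shows the carrot tops at (342,410) and (346,366). In the side view the look-alikes stand at (354,324) and (393,322).

```bash
python3 -c "
from h import *
t=load('top0');s=load('side0')
print('A',tri((t,167,242),(s,342,410)),'B',tri((t,204,250),(s,346,366)))
print('bar',at(t,185,251,.045))
for n,p in dict(c1=(160,211),c2=(227,221),c3=(211,305),c4=(144,294)).items(): print(n,at(t,*p,.009))
for n,p in dict(p1=(277,224),p2=(360,224),p3=(359,313),p4=(278,313)).items(): print(n,at(t,*p,.1))
print('spoon end',tri((t,314,350),(s,438,203)))
for n,p in dict(p1=(408,221),p2=(509,221),p3=(511,317),p4=(409,315)).items(): print(n,at(t,*p,.13))
f=cv2.imread('pics/top0.png');cv2.imwrite('pics/cov.png',cv2.resize(f[195:325,130:370],None,fx=3.3,fy=3.3,interpolation=cv2.INTER_CUBIC))
st=state();print(Rq(st['tool_rot']).round(3))
"
```

```text
A (array([0.54782222, 0.33210528, 0.02309529]), [np.float64(0.0014023742910787992), np.float64(0.0014023742910787306)]) B (array([0.53158022, 0.2486773 , 0.02519476]), [np.float64(1.455211515696784e-06), np.float64(1.4552115155152487e-06)])
bar [0.52716044 0.28543357 0.045     ]
c1 [0.62022606 0.35468268 0.009     ]
c2 [0.59719662 0.20293704 0.009     ]
c3 [0.41412703 0.23423352 0.009     ]
c4 [0.43641201 0.38454832 0.009     ]
p1 [0.57601516 0.08386906 0.1       ]
p2 [ 0.57579372 -0.08367842  0.1       ]
p3 [ 0.39730806 -0.08077054  0.1       ]
p4 [0.39717055 0.0800509  0.1       ]
spoon end (array([0.32990307, 0.00485114, 0.18265424]), [np.float64(0.001370522128887237), np.float64(0.0013705221288873902)])
p1 [ 0.57704779 -0.17730151  0.13      ]
p2 [ 0.5773183  -0.38120428  0.13      ]
p3 [ 0.3864833 -0.3790249  0.13     ]
p4 [ 0.39273414 -0.17664948  0.13      ]
[[ 0.932  0.362 -0.   ]
 [ 0.362 -0.932  0.001]
 [ 0.    -0.002 -1.   ]]
```

View pics/cov.png

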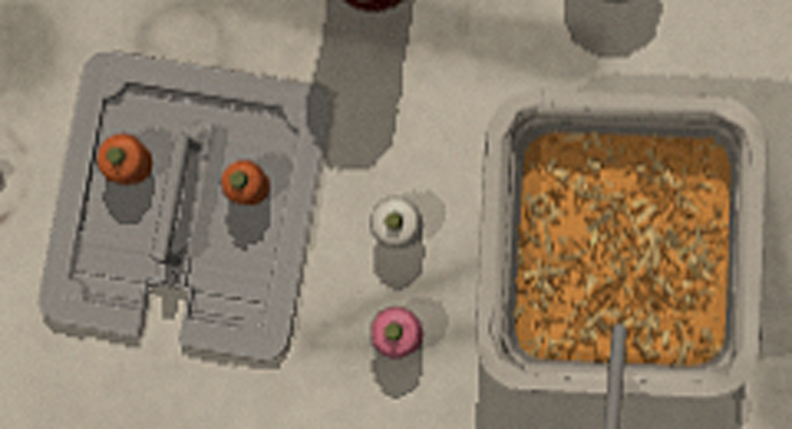

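The crop confirms carrot A at about (124,158) and B at (245,182), on either side of the bar at (178,195). The slot faces -x at (165,300). I'm moving over the cover for a closer measurement.

servo_tool:
  plan:
    - {"dz":-0.03,"dx":0.03,"dy":-0.035,"az":-0.1}
    - {"dx":0.06,"dy":-0.07,"dz":-0.04,"az":-0.2}
    - {"dx":0.09,"dy":-0.105,"dz":-0.04,"az":-0.3}
    - {"dx":0.12,"dy":-0.14,"dz":-0.04,"az":-0.4}
    - {"dx":0.15,"dy":-0.175,"dz":-0.04,"az":-0.5}
    - {"dx":0.18,"dy":-0.21,"dz":-0.04,"az":-0.6}
    - {"dx":0.21,"dy":-0.245,"dz":-0.04,"az":-0.7}
    - {"dx":0.24,"dy":-0.28,"dz":-0.04,"az":-0.8}
    - {"dx":0.27,"dy":-0.315,"dz":-0.04,"az":-0.9}
    - {"dx":0.3,"dy":-0.35,"dz":-0.04,"az":-1.04}
    - {"dx":0.33,"dy":-0.385,"dz":-0.04,"az":-1.04}
    - {"dx":0.33,"dy":-0.385,"dz":-0.04,"az":-1.04}

```text
validation failed for argument at $.pl...
```

```bash
cat >> h.py <<'E'
def go(x,y,z,yaw_y=None):
    "deltas in tool axes to reach TCP x,y,z pointing down; yaw_y = world angle wanted for the tool y axis"
    from scipy.spatial.transform import Rotation as R
    s=state();T=Rq(s['tool_rot']);d=T.T@(np.array([x,y,z])-s['tcp_pos'])
    if yaw_y is None: yaw_y=np.arctan2(T[1,1],T[0,1])
    best=None
    for a in(yaw_y,yaw_y+np.pi):
        Y=np.array([np.cos(a),np.sin(a),0]);Z=np.array([0,0,-1.]);G=np.stack([np.cross(Y,Z),Y,Z],1)
        r=R.from_matrix(T.T@G).as_rotvec()
        if best is None or np.linalg.norm(r)<np.linalg.norm(best): best=r
    print('d',d.round(4),'a',best.round(4),'tcp',np.round(s['tcp_pos'],4),'yawY',np.arctan2(T[1,1],T[0,1]).round(4),'q',np.round(s['qpos'],2),'F',np.round(s['wrist_force'],1),'w',round(s['gripper_width'],4),'ff',s['finger_force'],'t',s['time_s'])
E
python3 -c "
from h import *
go(.52,.29,.27,-.162)"
```

```text
d [ 0.5897 -0.7064 -0.0384] a [-1.300e-03 -9.000e-04 -1.038e+00] tcp [ 0.2264 -0.5821  0.2304] yawY -1.2 q [-1.33  0.22  1.53 -0.    1.39 -0.13] F [ 0.3 -0.8 -0.8] w 0.0855 ff 0.0 t 0.15
```

servo_tool:
  plan:
    - {"dx":0.03,"dy":-0.035,"dz":-0.03,"ax":0,"ay":0,"az":-0.1,"grip":-1}
    - {"dx":0.33,"dy":-0.385,"dz":-0.04,"ax":0,"ay":0,"az":-0.7,"grip":-1}

```text
time_s: 0.35
tcp_pos: [0.2568, -0.497, 0.2616]
tool_rot: [0.001, 0.952, 0.306, 0.0]
wrist_force: [0.8, -0.0, 2.5]
gripper_width: 0.0852
finger_force: 0.0
```

```bash
python3 -c "
from h import *
go(.52,.29,.27,-.162)"
```

```text
d [ 0.6728 -0.4857 -0.0101] a [ 0.002   0.0017 -0.7859] tcp [ 0.2568 -0.497   0.2616] yawY -0.9479 q [-1.23  0.04  1.67 -0.    1.43 -0.29] F [ 0.8 -0.   2.5] w 0.0852 ff 0.0 t 0.35
```

servo_tool:
  plan:
    - {"dx":0.672,"dy":-0.486,"dz":-0.01,"ax":0,"ay":0,"az":-0.786,"grip":-1}
    - {"dx":0.672,"dy":-0.486,"dz":-0.01,"ax":0,"ay":0,"az":-0.786,"grip":-1}
    - {"dx":0.672,"dy":-0.486,"dz":-0.01,"ax":0,"ay":0,"az":-0.786,"grip":-1}
    - {"dx":0.672,"dy":-0.486,"dz":-0.01,"ax":0,"ay":0,"az":-0.786,"grip":-1}
    - {"dx":0.672,"dy":-0.486,"dz":-0.01,"ax":0,"ay":0,"az":-0.786,"grip":-1}
    - {"dx":0.672,"dy":-0.486,"dz":-0.01,"ax":0,"ay":0,"az":-0.786,"grip":-1}
    - {"dx":0.672,"dy":-0.486,"dz":-0.01,"ax":0,"ay":0,"az":-0.786,"grip":-1}
    - {"dx":0.672,"dy":-0.486,"dz":-0.01,"ax":0,"ay":0,"az":-0.786,"grip":-1}
    - {"dx":0.672,"dy":-0.486,"dz":-0.01,"ax":0,"ay":0,"az":-0.786,"grip":-1}
    - {"dx":0.672,"dy":-0.486,"dz":-0.01,"ax":0,"ay":0,"az":-0.786,"grip":-1}
    - {"dx":0.672,"dy":-0.486,"dz":-0.01,"ax":0,"ay":0,"az":-0.786,"grip":-1}
    - {"dx":0.672,"dy":-0.486,"dz":-0.01,"ax":0,"ay":0,"az":-0.786,"grip":-1}

```text
time_s: 1.55
tcp_pos: [0.4479, 0.0751, 0.2673]
tool_rot: [0.0, 0.763, 0.647, 0.0]
wrist_force: [0.9, -0.8, 0.0]
gripper_width: 0.0855
finger_force: 0.0
```

```bash
python3 -c "
from h import *
go(.52,.29,.27,-.162);shot('wrist','w0')"
```

```text
d [ 0.2237  0.0361 -0.0027] a [ 0.0007  0.0001 -0.0016] tcp [0.4479 0.0751 0.2673] yawY -0.1636 q [-0.01 -0.22  1.9  -0.    1.46  0.16] F [ 0.9 -0.8  0. ] w 0.0855 ff 0.0 t 1.55
```

servo_tool:
  plan:
    - {"dx":0.224,"dy":0.036,"dz":0,"ax":0,"ay":0,"az":0,"grip":-1}
    - {"dx":0.224,"dy":0.036,"dz":0,"ax":0,"ay":0,"az":0,"grip":-1}
    - {"dx":0.224,"dy":0.036,"dz":0,"ax":0,"ay":0,"az":0,"grip":-1}
    - {"dx":0.224,"dy":0.036,"dz":0,"ax":0,"ay":0,"az":0,"grip":-1}
    - {"dx":0.224,"dy":0.036,"dz":0,"ax":0,"ay":0,"az":0,"grip":-1}
    - {"dx":0.224,"dy":0.036,"dz":0,"ax":0,"ay":0,"az":0,"grip":-1}
    - {"dx":0.224,"dy":0.036,"dz":0,"ax":0,"ay":0,"az":0,"grip":-1}

```text
time_s: 2.3
tcp_pos: [0.5195, 0.288, 0.2664]
tool_rot: [-0.0, 0.762, 0.647, -0.001]
wrist_force: [0.5, -1.0, 0.5]
gripper_width: 0.0852
finger_force: 0.0
```

```bash
python3 -c "
from h import *
go(.52,.29,.27,-.162)
a=cv2.imread('pics/w0.png');f,m=shot('wrist','w1');b=f[:,:,::-1]
cv2.imwrite('pics/ww.png',np.vstack([cv2.resize(x,(640,480))[:, :] for x in(b,)]))
hsv=cv2.cvtColor(np.ascontiguousarray(b),cv2.COLOR_BGR2HSV)
M=cv2.inRange(hsv,(3,170,90),(18,255,255));n,l,st,c=cv2.connectedComponentsWithStats(M)
for i in range(1,n):
  if st[i,4]>200: print(st[i],c[i].round(1), at(m,*c[i],.0225).round(4))
"
```

```text
d [ 0.002   0.0002 -0.0036] a [-0.0013  0.0013 -0.0008] tcp [0.5195 0.288  0.2664] yawY -0.1628 q [ 0.37  0.13  1.57 -0.    1.45  0.54] F [ 0.5 -1.   0.5] w 0.0852 ff 0.0 t 2.3
[319 123  37  37 916] [336.8 140.7] [0.5484 0.3309 0.0225]
[318 213  31  35 655] [332.7 228.7] [0.5326 0.25   0.0225]
[332 434  31  29 213] [346.7 446. ] [ 0.51   -0.0191  0.0225]
[280 438  59  31 551] [312.9 454. ] [ 0.4684 -0.0251  0.0225]
[370 444  23  29 239] [383.8 458.2] [ 0.5517 -0.0465  0.0225]
```

View pics/w1.png

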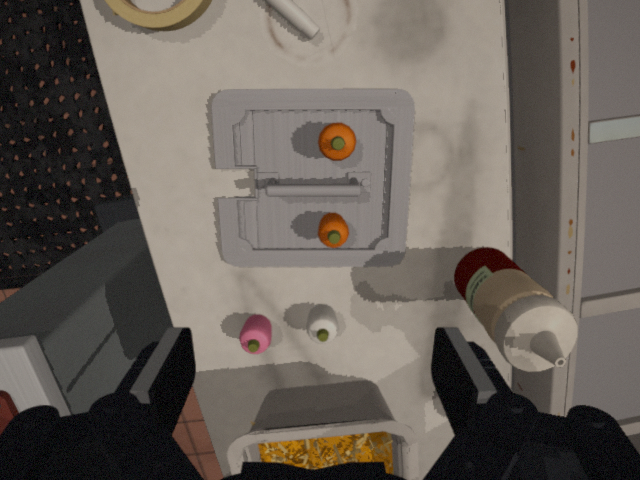

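View pics/w0.png

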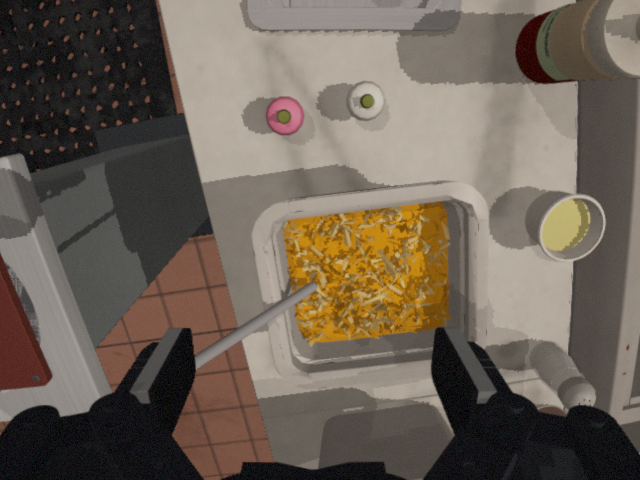

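Seen in w1, carrot A sits at (337,141), B at (333,229), and the bar runs from (262,188) to (360,190). w0 shows the food pan rim and the spoon crossing it near (275,310). The wrist and two-view measurements agree within 2 mm, so I'll grasp A.

```bash
python3 -c "
from h import *
m=load('w1');t=load('top0')
print(at(m,263,189,.045),at(m,359,190,.045),tri((m,312,189),(t,185,251)))
for p in((211,91),(413,91),(408,266),(222,264)): print(at(m,*p,.009).round(4))
go(.548,.3315,.06,-.163)"
```

```text
[0.47815214 0.30274713 0.045     ] [0.56055273 0.28834701 0.045     ] (array([0.52429143, 0.29095625, 0.02908341]), [np.float64(0.004860728304283793), np.float64(0.004860728304283721)])
[0.4439 0.3919 0.009 ]
[0.6232 0.3625 0.009 ]
[0.6027 0.194  0.009 ]
[0.4158 0.2268 0.009 ]
d [0.0485 0.0211 0.2065] a [-0.001   0.0012 -0.0009] tcp [0.5195 0.2873 0.2666] yawY -0.1639 q [ 0.37  0.13  1.57 -0.    1.45  0.54] F [ 0.6 -0.6  0.2] w 0.0852 ff 0.0 t 2.35
```

servo_tool:
  plan:
    - {"dx":0.0485,"dy":0.021,"dz":0.05,"ax":0,"ay":0,"az":0,"grip":-1}
    - {"dx":0.0485,"dy":0.021,"dz":0.1,"ax":0,"ay":0,"az":0,"grip":-1}
    - {"dx":0.0485,"dy":0.021,"dz":0.15,"ax":0,"ay":0,"az":0,"grip":-1}
    - {"dx":0.0485,"dy":0.021,"dz":0.19,"ax":0,"ay":0,"az":0,"grip":-1}
    - {"dx":0.0485,"dy":0.021,"dz":0.206,"ax":0,"ay":0,"az":0,"grip":-1}
    - {"dx":0.0485,"dy":0.021,"dz":0.206,"ax":0,"ay":0,"az":0,"grip":-1}
    - {"dx":0.0485,"dy":0.021,"dz":0.206,"ax":0,"ay":0,"az":0,"grip":-1}

```text
time_s: 3.05
tcp_pos: [0.5491, 0.3314, 0.0621]
tool_rot: [0.0, 0.763, 0.646, 0.0]
wrist_force: [0.4, -0.1, 0.0]
gripper_width: 0.0852
finger_force: 0.0
```

```bash
python3 -c "
from h import *
go(.548,.3315,.003,-.163)"
```

```text
d [-0.0001 -0.0011  0.0591] a [ 0.0003 -0.0001 -0.0024] tcp [0.5491 0.3314 0.0621] yawY -0.1654 q [ 0.42  0.42  1.61 -0.    1.11  0.59] F [ 0.4 -0.1  0. ] w 0.0852 ff 0.0 t 3.05
```

servo_tool:
  newtons: 30
  plan:
    - {"dx":0,"dy":-0.001,"dz":0.03,"ax":0,"ay":0,"az":0,"grip":-1}
    - {"dx":0,"dy":-0.001,"dz":0.05,"ax":0,"ay":0,"az":0,"grip":-1}
    - {"dx":0,"dy":-0.001,"dz":0.058,"ax":0,"ay":0,"az":0,"grip":-1}
    - {"dx":0,"dy":-0.001,"dz":0.058,"ax":0,"ay":0,"az":0,"grip":1}
    - {"dx":0,"dy":-0.001,"dz":0.058,"ax":0,"ay":0,"az":0,"grip":1}
    - {"dx":0,"dy":-0.001,"dz":0.058,"ax":0,"ay":0,"az":0,"grip":1}
    - {"dx":0,"dy":-0.001,"dz":0.058,"ax":0,"ay":0,"az":0,"grip":1}
    - {"dx":0,"dy":-0.001,"dz":0.058,"ax":0,"ay":0,"az":0,"grip":1}
    - {"dx":0,"dy":-0.001,"dz":0.058,"ax":0,"ay":0,"az":0,"grip":1}
    - {"dx":0,"dy":-0.001,"dz":0.058,"ax":0,"ay":0,"az":0,"grip":1}

```text
time_s: 4.05
tcp_pos: [0.5489, 0.3332, 0.0052]
tool_rot: [0.0, 0.763, 0.647, 0.001]
wrist_force: [-0.8, -1.2, 5.9]
gripper_width: 0.032
finger_force: 29.4
```

```bash
python3 -c "
from h import *
go(.483,-.245,.28,-.163)"
```

```text
d [-0.5808  0.03   -0.2755] a [ 0.0024 -0.0014 -0.0009] tcp [0.5489 0.3332 0.0052] yawY -0.1639 q [ 0.42  0.5   1.62 -0.    1.01  0.59] F [-0.8 -1.2  5.9] w 0.032 ff 29.44420697618625 t 4.05
```

servo_tool:
  plan:
    - {"dx":0,"dy":0,"dz":-0.03,"ax":0,"ay":0,"az":0,"grip":1}
    - {"dx":0,"dy":0,"dz":-0.075,"ax":0,"ay":0,"az":0,"grip":1}
    - {"dx":0,"dy":0,"dz":-0.12,"ax":0,"ay":0,"az":0,"grip":1}
    - {"dx":-0.01,"dy":0,"dz":-0.165,"ax":0,"ay":0,"az":0,"grip":1}
    - {"dx":-0.03,"dy":0.003,"dz":-0.21,"ax":0,"ay":0,"az":0,"grip":1}
    - {"dx":-0.06,"dy":0.006,"dz":-0.245,"ax":0,"ay":0,"az":0,"grip":1}
    - {"dx":-0.1,"dy":0.01,"dz":-0.275,"ax":0,"ay":0,"az":0,"grip":1}
    - {"dx":-0.145,"dy":0.015,"dz":-0.275,"ax":0,"ay":0,"az":0,"grip":1}
    - {"dx":-0.19,"dy":0.02,"dz":-0.275,"ax":0,"ay":0,"az":0,"grip":1}
    - {"dx":-0.235,"dy":0.022,"dz":-0.275,"ax":0,"ay":0,"az":0,"grip":1}
    - {"dx":-0.28,"dy":0.025,"dz":-0.275,"ax":0,"ay":0,"az":0,"grip":1}
    - {"dx":-0.325,"dy":0.03,"dz":-0.275,"ax":0,"ay":0,"az":0,"grip":1}

```text
time_s: 5.25
tcp_pos: [0.5236, 0.0055, 0.279]
tool_rot: [0.001, 0.763, 0.647, 0.0]
wrist_force: [1.1, -0.2, -0.2]
gripper_width: 0.0321
finger_force: 29.9
```

```bash
python3 -c "
from h import *
go(.483,-.245,.28,0)"
```

```text
d [-0.2538  0.0008 -0.001 ] a [ 1.400e-03  1.000e-04 -1.636e-01] tcp [0.5236 0.0055 0.279 ] yawY -0.1636 q [-0.14 -0.05  1.73 -0.    1.46  0.02] F [ 1.1 -0.2 -0.2] w 0.0321 ff 29.852842563195736 t 5.25
```

servo_tool:
  plan:
    - {"dx":-0.045,"dy":0,"dz":0,"ax":0,"ay":0,"az":-0.08,"grip":1}
    - {"dx":-0.09,"dy":0,"dz":0,"ax":0,"ay":0,"az":-0.16,"grip":1}
    - {"dx":-0.135,"dy":0,"dz":0,"ax":0,"ay":0,"az":-0.16,"grip":1}
    - {"dx":-0.18,"dy":0,"dz":0,"ax":0,"ay":0,"az":-0.16,"grip":1}
    - {"dx":-0.22,"dy":0,"dz":0,"ax":0,"ay":0,"az":-0.16,"grip":1}
    - {"dx":-0.24,"dy":0,"dz":0,"ax":0,"ay":0,"az":-0.16,"grip":1}
    - {"dx":-0.24,"dy":0,"dz":0,"ax":0,"ay":0,"az":-0.16,"grip":1}
    - {"dx":-0.24,"dy":0,"dz":0,"ax":0,"ay":0,"az":-0.16,"grip":1}

```text
time_s: 6.05
tcp_pos: [0.4848, -0.2296, 0.2785]
tool_rot: [0.0, 0.709, 0.705, 0.0]
wrist_force: [-0.7, 0.2, -0.7]
gripper_width: 0.0322
finger_force: 29.9
```

```bash
python3 -c "
from h import *
go(.483,-.245,.05,0);f,m=shot('wrist','w2')
t=load('top0')
P=[(408,221),(509,221),(511,317),(409,315)]
print([proj(m,at(t,*p,.13)).round() for p in P])"
```

```text
d [-0.0154 -0.0019  0.2284] a [ 0.0004 -0.0004 -0.0051] tcp [ 0.4848 -0.2296  0.2785] yawY -0.0051 q [-0.59 -0.02  1.7   0.    1.46 -0.58] F [-0.7  0.2 -0.7] w 0.0322 ff 29.854492061713245 t 6.05
[array([447., 147.]), array([423., 394.]), array([196., 393.]), array([176., 148.])]
```

View pics/w2.png

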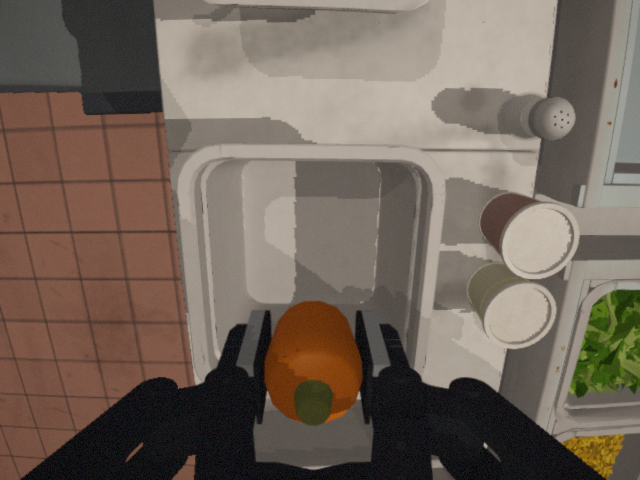

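The carrot is held upright at (313,360), and the scrap pan rim matches its predicted corners. I'll lower it inside.

servo_tool:
  plan:
    - {"dx":-0.015,"dy":-0.002,"dz":0.03,"ax":0,"ay":0,"az":0,"grip":1}
    - {"dx":-0.015,"dy":-0.002,"dz":0.08,"ax":0,"ay":0,"az":0,"grip":1}
    - {"dx":-0.015,"dy":-0.002,"dz":0.13,"ax":0,"ay":0,"az":0,"grip":1}
    - {"dx":-0.015,"dy":-0.002,"dz":0.18,"ax":0,"ay":0,"az":0,"grip":1}
    - {"dx":-0.015,"dy":-0.002,"dz":0.22,"ax":0,"ay":0,"az":0,"grip":1}
    - {"dx":-0.015,"dy":-0.002,"dz":0.24,"ax":0,"ay":0,"az":0,"grip":1}
    - {"dx":-0.015,"dy":-0.002,"dz":0.245,"ax":0,"ay":0,"az":0,"grip":1}
    - {"dx":-0.015,"dy":-0.002,"dz":0.245,"ax":0,"ay":0,"az":0,"grip":-0.5}
    - {"dx":-0.015,"dy":-0.002,"dz":0.245,"ax":0,"ay":0,"az":0,"grip":-0.5}
    - {"dx":-0.015,"dy":-0.002,"dz":0.245,"ax":0,"ay":0,"az":0,"grip":-0.5}
    - {"dx":-0.015,"dy":-0.002,"dz":0.245,"ax":0,"ay":0,"az":0,"grip":-0.5}

```text
time_s: 7.2
tcp_pos: [0.484, -0.2453, 0.0349]
tool_rot: [0.001, 0.708, 0.706, 0.0]
wrist_force: [1.0, 0.0, -0.4]
gripper_width: 0.0643
finger_force: 0.0
```

servo_tool:
  plan:
    - {"dx":0,"dy":0,"dz":-0.05,"ax":0,"ay":0,"az":0,"grip":-0.5}
    - {"dx":0,"dy":0,"dz":-0.1,"ax":0,"ay":0,"az":0,"grip":-0.5}
    - {"dx":0,"dy":0,"dz":-0.15,"ax":0,"ay":0,"az":0,"grip":-0.5}
    - {"dx":0,"dy":0,"dz":-0.2,"ax":0,"ay":0,"az":0,"grip":-1}
    - {"dx":0.02,"dy":0,"dz":-0.25,"ax":0,"ay":0,"az":0,"grip":-1}
    - {"dx":0.06,"dy":0,"dz":-0.26,"ax":0,"ay":0,"az":0,"grip":-1}
    - {"dx":0.11,"dy":0,"dz":-0.26,"ax":0,"ay":0,"az":0,"grip":-1}
    - {"dx":0.16,"dy":0,"dz":-0.26,"ax":0,"ay":0,"az":0,"grip":-1}
    - {"dx":0.2,"dy":0,"dz":-0.26,"ax":0,"ay":0,"az":0,"grip":-1}
    - {"dx":0.2,"dy":0,"dz":-0.26,"ax":0,"ay":0,"az":0,"grip":-1}
    - {"dx":0.2,"dy":0,"dz":-0.26,"ax":0,"ay":0,"az":0,"grip":-1}

```text
time_s: 8.3
tcp_pos: [0.4838, -0.0442, 0.294]
tool_rot: [0.001, 0.708, 0.707, 0.0]
wrist_force: [-0.1, 0.0, -0.3]
gripper_width: 0.0851
finger_force: 0.0
```

```bash
python3 -c "
from h import *
go(.532,.249,.28,-.163);shot('wrist','w3')
f,m=shot('top','top1')
M=cv2.inRange(cv2.cvtColor(f,cv2.COLOR_RGB2HSV),(3,150,60),(18,255,255));n,l,st,c=cv2.connectedComponentsWithStats(M)
for i in range(1,n):
  if 40<st[i,4]<1000: print(st[i],c[i].round(1), at(m,*c[i],.02).round(4))
"
```

```text
d [0.2933 0.0477 0.0138] a [0.0016 0.0008 0.1613] tcp [ 0.4838 -0.0442  0.294 ] yawY -0.0017 q [-0.25 -0.16  1.8  -0.    1.5  -0.25] F [-0.1  0.  -0.3] w 0.0851 ff 0.0 t 8.3
[627  93  10  11  63] [631.6  98.4] [ 0.8912 -0.7366  0.02  ]
[572 100  23  19 137] [583.1 109.2] [ 0.8581 -0.6071  0.02  ]
[629 104  11  40 214] [634.5 120.1] [ 0.837  -0.7375  0.02  ]
[566 113   9  16  49] [569.7 120.9] [ 0.8284 -0.5711  0.02  ]
[575 112  11  14  58] [580.3 118.7] [ 0.8346 -0.598   0.02  ]
[585 122  19  19 104] [593.2 130.8] [ 0.8063 -0.6276  0.02  ]
[576 130  13  13  70] [581.7 136.1] [ 0.7927 -0.5975  0.02  ]
[ 86 186  15  15  78] [ 93.4 193.3] [0.66 0.51 0.02]
[325 190  23  13  61] [337.2 195.7] [ 0.6505 -0.0378  0.02  ]
[352 197  31  13  58] [368.6 202.3] [ 0.6358 -0.1058  0.02  ]
[559 232  39  38 757] [573.4 254.2] [ 0.5216 -0.5588  0.02  ]
[197 244  14  13 121] [204.1 250.4] [0.5313 0.2496 0.02  ]
[427 266  16  15 163] [434.5 273.1] [ 0.4821 -0.2457  0.02  ]
[561 269  70  35 811] [581.1 289.6] [ 0.4432 -0.5734  0.02  ]
```

A is in the scrap pan at (434,273) in the top view, and B hasn't moved.

servo_tool:
  plan:
    - {"dx":0.04,"dy":0.007,"dz":0,"ax":0,"ay":0,"az":0.05,"grip":-1}
    - {"dx":0.085,"dy":0.014,"dz":0,"ax":0,"ay":0,"az":0.1,"grip":-1}
    - {"dx":0.13,"dy":0.021,"dz":0,"ax":0,"ay":0,"az":0.16,"grip":-1}
    - {"dx":0.175,"dy":0.028,"dz":0,"ax":0,"ay":0,"az":0.162,"grip":-1}
    - {"dx":0.22,"dy":0.036,"dz":0.03,"ax":0,"ay":0,"az":0.162,"grip":-1}
    - {"dx":0.26,"dy":0.043,"dz":0.06,"ax":0,"ay":0,"az":0.162,"grip":-1}
    - {"dx":0.293,"dy":0.048,"dz":0.1,"ax":0,"ay":0,"az":0.162,"grip":-1}
    - {"dx":0.293,"dy":0.048,"dz":0.15,"ax":0,"ay":0,"az":0.162,"grip":-1}
    - {"dx":0.293,"dy":0.048,"dz":0.2,"ax":0,"ay":0,"az":0.162,"grip":-1}
    - {"dx":0.293,"dy":0.048,"dz":0.225,"ax":0,"ay":0,"az":0.162,"grip":-1}
    - {"dx":0.293,"dy":0.048,"dz":0.225,"ax":0,"ay":0,"az":0.162,"grip":-1}

```text
time_s: 9.5
tcp_pos: [0.5292, 0.2452, 0.0621]
tool_rot: [-0.002, 0.764, 0.645, -0.005]
wrist_force: [-0.5, -0.4, 0.0]
gripper_width: 0.0858
finger_force: 0.0
```

```bash
python3 -c "
from h import *
go(.532,.2495,.003,-.163)"
```

```text
d [0.005  0.0026 0.0591] a [-0.0099  0.0053 -0.0052] tcp [0.5292 0.2452 0.0621] yawY -0.1682 q [ 0.3   0.31  1.76 -0.    1.09  0.47] F [-0.5 -0.4  0. ] w 0.0858 ff 0.0 t 9.5
```

servo_tool:
  plan:
    - {"dx":0.003,"dy":0.002,"dz":0.02,"ax":0,"ay":0,"az":0,"grip":-1}
    - {"dx":0.004,"dy":0.002,"dz":0.045,"ax":0,"ay":0,"az":0,"grip":-1}
    - {"dx":0.004,"dy":0.002,"dz":0.057,"ax":0,"ay":0,"az":0,"grip":-1}
    - {"dx":0.004,"dy":0.002,"dz":0.057,"ax":0,"ay":0,"az":0,"grip":1}
    - {"dx":0.004,"dy":0.002,"dz":0.057,"ax":0,"ay":0,"az":0,"grip":1}
    - {"dx":0.004,"dy":0.002,"dz":0.057,"ax":0,"ay":0,"az":0,"grip":1}
    - {"dx":0.004,"dy":0.002,"dz":0.057,"ax":0,"ay":0,"az":0,"grip":1}
    - {"dx":0.004,"dy":0.002,"dz":0.057,"ax":0,"ay":0,"az":0,"grip":1}
    - {"dx":0.004,"dy":0.002,"dz":0.057,"ax":0,"ay":0,"az":0,"grip":1}
    - {"dx":0.004,"dy":0.002,"dz":0.057,"ax":0,"ay":0,"az":0,"grip":1}

```text
time_s: 10.5
tcp_pos: [0.5366, 0.2521, 0.013]
tool_rot: [0.001, 0.763, 0.646, 0.001]
wrist_force: [-1.4, -1.7, 6.0]
gripper_width: 0.0281
finger_force: 29.4
```

```bash
python3 -c "
from h import *
go(.483,-.31,.28,0)"
```

```text
d [-0.563   0.0405 -0.2675] a [ 0.0024 -0.0007 -0.1658] tcp [0.5366 0.2521 0.013 ] yawY -0.1658 q [ 0.31  0.39  1.76 -0.    0.99  0.47] F [-1.4 -1.7  6. ] w 0.0281 ff 29.420083165168762 t 10.5
```

B is gripped about 8 mm too high, so I'll open, lower and re-grip.

servo_tool:
  plan:
    - {"dx":0,"dy":-0.003,"dz":0,"ax":0,"ay":0,"az":0,"grip":0}
    - {"dx":0,"dy":-0.003,"dz":0,"ax":0,"ay":0,"az":0,"grip":0}
    - {"dx":0,"dy":-0.003,"dz":0.005,"ax":0,"ay":0,"az":0,"grip":0}
    - {"dx":0,"dy":-0.003,"dz":0.008,"ax":0,"ay":0,"az":0,"grip":0}
    - {"dx":0,"dy":-0.003,"dz":0.008,"ax":0,"ay":0,"az":0,"grip":1}
    - {"dx":0,"dy":-0.003,"dz":0.008,"ax":0,"ay":0,"az":0,"grip":1}
    - {"dx":0,"dy":-0.003,"dz":0.008,"ax":0,"ay":0,"az":0,"grip":1}
    - {"dx":0,"dy":-0.003,"dz":0.008,"ax":0,"ay":0,"az":0,"grip":1}
    - {"dx":0,"dy":-0.003,"dz":0.008,"ax":0,"ay":0,"az":0,"grip":1}

```text
time_s: 11.4
tcp_pos: [0.5325, 0.2523, 0.0032]
tool_rot: [-0.0, 0.763, 0.646, -0.0]
wrist_force: [0.2, 1.0, -0.7]
gripper_width: 0.0281
finger_force: 29.5
```

servo_tool:
  plan:
    - {"dx":0,"dy":0,"dz":-0.03,"ax":0,"ay":0,"az":0,"grip":1}
    - {"dx":0,"dy":0,"dz":-0.075,"ax":0,"ay":0,"az":0,"grip":1}
    - {"dx":0,"dy":0,"dz":-0.12,"ax":0,"ay":0,"az":0,"grip":1}
    - {"dx":0,"dy":0,"dz":-0.165,"ax":0,"ay":0,"az":0,"grip":1}
    - {"dx":-0.02,"dy":0.003,"dz":-0.21,"ax":0,"ay":0,"az":0,"grip":1}
    - {"dx":-0.05,"dy":0.006,"dz":-0.245,"ax":0,"ay":0,"az":0,"grip":1}
    - {"dx":-0.09,"dy":0.01,"dz":-0.275,"ax":0,"ay":0,"az":0,"grip":1}
    - {"dx":-0.135,"dy":0.015,"dz":-0.275,"ax":0,"ay":0,"az":-0.04,"grip":1}
    - {"dx":-0.18,"dy":0.02,"dz":-0.275,"ax":0,"ay":0,"az":-0.08,"grip":1}
    - {"dx":-0.225,"dy":0.022,"dz":-0.275,"ax":0,"ay":0,"az":-0.12,"grip":1}
    - {"dx":-0.27,"dy":0.025,"dz":-0.275,"ax":0,"ay":0,"az":-0.16,"grip":1}
    - {"dx":-0.315,"dy":0.03,"dz":-0.275,"ax":0,"ay":0,"az":-0.166,"grip":1}

```text
time_s: 12.6
tcp_pos: [0.5094, -0.065, 0.2784]
tool_rot: [0.0, 0.707, 0.708, 0.0]
wrist_force: [0.7, -0.8, -0.2]
gripper_width: 0.0278
finger_force: 29.7
```

```bash
python3 -c "
from h import *
go(.483,-.31,.28,0)"
```

```text
d [-0.245  -0.0268 -0.0015] a [0.0006 0.0001 0.0014] tcp [ 0.5094 -0.065   0.2784] yawY 0.0014 q [-0.28 -0.08  1.75  0.    1.47 -0.28] F [ 0.7 -0.8 -0.2] w 0.0278 ff 29.704958517104387 t 12.6
```

servo_tool:
  plan:
    - {"dx":-0.045,"dy":-0.005,"dz":0,"ax":0,"ay":0,"az":0,"grip":1}
    - {"dx":-0.09,"dy":-0.01,"dz":0,"ax":0,"ay":0,"az":0,"grip":1}
    - {"dx":-0.135,"dy":-0.015,"dz":0,"ax":0,"ay":0,"az":0,"grip":1}
    - {"dx":-0.18,"dy":-0.02,"dz":0,"ax":0,"ay":0,"az":0,"grip":1}
    - {"dx":-0.215,"dy":-0.025,"dz":0,"ax":0,"ay":0,"az":0,"grip":1}
    - {"dx":-0.23,"dy":-0.026,"dz":0,"ax":0,"ay":0,"az":0,"grip":1}
    - {"dx":-0.23,"dy":-0.026,"dz":0.02,"ax":0,"ay":0,"az":0,"grip":1}
    - {"dx":-0.23,"dy":-0.026,"dz":0.06,"ax":0,"ay":0,"az":0,"grip":1}
    - {"dx":-0.23,"dy":-0.026,"dz":0.11,"ax":0,"ay":0,"az":0,"grip":1}

```text
time_s: 13.5
tcp_pos: [0.4857, -0.2941, 0.1696]
tool_rot: [0.003, 0.707, 0.707, 0.001]
wrist_force: [1.1, -0.6, 0.1]
gripper_width: 0.0282
finger_force: 29.7
```

servo_tool:
  plan:
    - {"dx":0,"dy":0,"dz":0.04,"ax":0,"ay":0,"az":0,"grip":1}
    - {"dx":0,"dy":0,"dz":0.08,"ax":0,"ay":0,"az":0,"grip":1}
    - {"dx":0,"dy":0,"dz":0.12,"ax":0,"ay":0,"az":0,"grip":1}
    - {"dx":0,"dy":0,"dz":0.13,"ax":0,"ay":0,"az":0,"grip":1}
    - {"dx":0,"dy":0,"dz":0.13,"ax":0,"ay":0,"az":0,"grip":1}
    - {"dx":0,"dy":0,"dz":0.13,"ax":0,"ay":0,"az":0,"grip":-0.5}
    - {"dx":0,"dy":0,"dz":0.13,"ax":0,"ay":0,"az":0,"grip":-0.5}
    - {"dx":0,"dy":0,"dz":0.13,"ax":0,"ay":0,"az":0,"grip":-0.5}
    - {"dx":0,"dy":0,"dz":0.13,"ax":0,"ay":0,"az":0,"grip":-0.5}

```text
time_s: 14.4
tcp_pos: [0.4849, -0.294, 0.0397]
tool_rot: [0.001, 0.707, 0.707, 0.0]
wrist_force: [-0.2, 0.5, 0.1]
gripper_width: 0.0641
finger_force: 0.0
```

servo_tool:
  plan:
    - {"dx":0,"dy":0,"dz":-0.05,"ax":0,"ay":0,"az":0,"grip":-0.5}
    - {"dx":0,"dy":0,"dz":-0.1,"ax":0,"ay":0,"az":0,"grip":-0.5}
    - {"dx":0,"dy":0,"dz":-0.15,"ax":0,"ay":0,"az":0,"grip":-0.5}
    - {"dx":0,"dy":0,"dz":-0.2,"ax":0,"ay":0,"az":0.1,"grip":-1}
    - {"dx":0.02,"dy":0,"dz":-0.25,"ax":0,"ay":0,"az":0.2,"grip":-1}
    - {"dx":0.06,"dy":0,"dz":-0.27,"ax":0,"ay":0,"az":0.3,"grip":-1}
    - {"dx":0.1,"dy":0,"dz":-0.27,"ax":0,"ay":0,"az":0.4,"grip":-1}
    - {"dx":0.14,"dy":0,"dz":-0.27,"ax":0,"ay":0,"az":0.5,"grip":-1}
    - {"dx":0.18,"dy":0,"dz":-0.27,"ax":0,"ay":0,"az":0.6,"grip":-1}
    - {"dx":0.2,"dy":0,"dz":-0.27,"ax":0,"ay":0,"az":0.7,"grip":-1}
    - {"dx":0.2,"dy":0,"dz":-0.27,"ax":0,"ay":0,"az":0.8,"grip":-1}
    - {"dx":0.2,"dy":0,"dz":-0.27,"ax":0,"ay":0,"az":0.8,"grip":-1}

```text
time_s: 15.6
tcp_pos: [0.4841, -0.0926, 0.3089]
tool_rot: [0.0, 0.927, 0.376, 0.0]
wrist_force: [1.1, 0.5, 0.1]
gripper_width: 0.0856
finger_force: 0.0
```

```bash
python3 -c "
from h import *
go(.52,.2945,.27,-.167+np.pi/2)
f,m=shot('top','top2')
M=cv2.inRange(cv2.cvtColor(f,cv2.COLOR_RGB2HSV),(3,150,60),(18,255,255));n,l,st,c=cv2.connectedComponentsWithStats(M)
for i in range(1,n):
  if 40<st[i,4]<600 and st[i,1]>210: print(st[i],c[i].round(1), at(m,*c[i],.02).round(4))
"
```

```text
d [ 0.2956 -0.2525  0.0388] a [ 9.000e-04 -1.000e-03  9.385e-01] tcp [ 0.4841 -0.0926  0.3089] yawY -0.7993 q [-0.35 -0.14  1.76 -0.    1.53  0.45] F [1.1 0.5 0.1] w 0.0856 ff 0.0 t 15.6
[454 250  14  19 203] [460.5 259.1] [ 0.512  -0.3028  0.02  ]
[335 252  16  20 166] [342.4 261.5] [ 0.5075 -0.0489  0.02  ]
[432 267  11  14  80] [437.9 274.2] [ 0.4797 -0.253   0.02  ]
[330 270  10  13  60] [334.1 275.8] [ 0.4769 -0.031   0.02  ]
[321 281  29  25 307] [335.4 295.4] [ 0.4354 -0.0339  0.02  ]
```

Both tops are in the scrap pan, at (460,259) and (438,274). I'll move over the cover and check the food pan in w3.

servo_tool:
  plan:
    - {"dx":0.035,"dy":-0.03,"dz":0,"ax":0,"ay":0,"az":0.12,"grip":-1}
    - {"dx":0.07,"dy":-0.06,"dz":0,"ax":0,"ay":0,"az":0.24,"grip":-1}
    - {"dx":0.105,"dy":-0.09,"dz":0,"ax":0,"ay":0,"az":0.36,"grip":-1}
    - {"dx":0.14,"dy":-0.12,"dz":0,"ax":0,"ay":0,"az":0.48,"grip":-1}
    - {"dx":0.175,"dy":-0.15,"dz":0,"ax":0,"ay":0,"az":0.6,"grip":-1}
    - {"dx":0.21,"dy":-0.18,"dz":0,"ax":0,"ay":0,"az":0.72,"grip":-1}
    - {"dx":0.245,"dy":-0.21,"dz":0.01,"ax":0,"ay":0,"az":0.84,"grip":-1}
    - {"dx":0.275,"dy":-0.235,"dz":0.04,"ax":0,"ay":0,"az":0.938,"grip":-1}
    - {"dx":0.295,"dy":-0.252,"dz":0.08,"ax":0,"ay":0,"az":0.938,"grip":-1}
    - {"dx":0.295,"dy":-0.252,"dz":0.12,"ax":0,"ay":0,"az":0.938,"grip":-1}
    - {"dx":0.295,"dy":-0.252,"dz":0.14,"ax":0,"ay":0,"az":0.938,"grip":-1}
    - {"dx":0.295,"dy":-0.252,"dz":0.14,"ax":0,"ay":0,"az":0.938,"grip":-1}

```text
time_s: 16.85
tcp_pos: [0.5178, 0.2915, 0.1636]
tool_rot: [0.002, 0.997, -0.083, -0.004]
wrist_force: [-0.4, 0.5, -0.4]
gripper_width: 0.0858
finger_force: 0.0
```

```bash
python3 -c "
from h import *
go(.52,.2945,.06,-.167+np.pi/2)
f,m=shot('wrist','w4')
a=cv2.imread('pics/w3.png');cv2.imwrite('pics/p1.png',np.hstack([cv2.resize(a,(400,300)),cv2.resize(cv2.imread('pics/w4.png'),(400,300))]))"
```

```text
d [ 0.0024 -0.0037  0.1036] a [0.0043 0.0069 0.0016] tcp [0.5178 0.2915 0.1636] yawY -1.7362 q [ 0.38  0.21  1.67 -0.    1.27  2.12] F [-0.4  0.5 -0.4] w 0.0858 ff 0.0 t 16.85
```

View pics/p1.png

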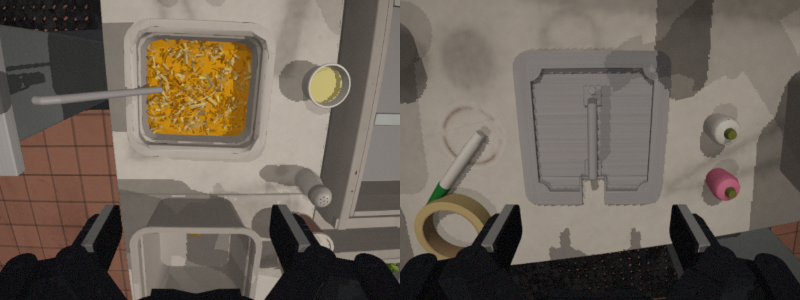

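w3 shows the food pan rim cleanly with the spoon on its left. w4 shows the cover with its bar running from about (307,155) to (309,285) at full scale. I'll refine both poses by fitting edges over several views.

```bash
cat > fit.py <<'E'
from h import *
from scipy.optimize import minimize
def lines(rects):
    P=[]
    for hx,hy,z,fr in rects:
        t=np.linspace(-fr,fr,40)
        for s in(1,-1):
            P+= [np.c_[t*hx,0*t+s*hy,0*t+z],np.c_[0*t+s*hx,t*hy,0*t+z]]
    return np.vstack(P)
def fit(P,tags,x0):
    D=[]
    for t in tags:
        g=cv2.GaussianBlur(cv2.imread(f'pics/{t}.png',0),(0,0),1)
        D.append((load(t),cv2.distanceTransform(255-cv2.Canny(g,30,70),cv2.DIST_L2,5)))
    def cost(x,per=False):
        c,s=np.cos(x[2]),np.sin(x[2]);W=P@np.array([[c,s,0],[-s,c,0],[0,0,1]])+[x[0],x[1],0];r=[]
        for m,d in D:
            E=np.array(m['E']);p=W@E[:3,:3].T+E[:3,3];a=np.c_[p[:,0],-p[:,1]]/-p[:,2:]
            a=a*(1+m['k1']*(a**2).sum(1,keepdims=True));a=(a*m['f']+m['c']).astype(np.float32)
            ok=(a[:,0]>0)&(a[:,0]<639)&(a[:,1]>0)&(a[:,1]<479)
            v=cv2.remap(d,a[:,:1].copy(),a[:,1:].copy(),cv2.INTER_LINEAR)[:,0][ok]
            r.append(np.minimum(v,5).mean())
        return r if per else sum(r)
    best=None
    for dx in(-.004,0,.004):
        for dy in(-.004,0,.004):
            for dw in(-.03,0,.03):
                q=minimize(cost,np.array(x0)+[dx,dy,dw],method='Nelder-Mead',options=dict(initial_simplex=np.array(x0)+[dx,dy,dw]+np.array([[0,0,0],[.002,0,0],[0,.002,0],[0,0,.015]])))
                if best is None or q.fun<best.fun: best=q
    print(tags,best.x.round(4),np.round(cost(best.x,True),2));return best.x
PAN=lines([(.0925,.086,.1,.75),(.0795,.073,.1,.7)])
COV=lines([(.0925,.086,.009,.75)])
E
python3 -c "
from fit import *
for T in(['w0','w3','top2'],['w0'],['w3'],['top2']): fit(PAN,T,(.4866,0,-.02))
for T in(['w1','w4','top2'],['w1'],['w4']): fit(COV,T,(.52,.294,-.165))
m=load('w4')
print(at(m,307,155,.045),at(m,309,285,.045))
b=cv2.imread('pics/w4.png');cv2.imwrite('pics/p2.png',cv2.resize(b[60:350,160:450],None,fx=2,fy=2))
"
```

```text
['w0', 'w3', 'top2'] [ 0.4896  0.0017 -0.0244] [2.47 2.75 1.58]
['w0'] [ 0.4895  0.0013 -0.0157] [2.45]
['w3'] [ 0.4892  0.0018 -0.0077] [2.71]
['top2'] [ 0.489   0.0024 -0.0532] [1.53]
['w1', 'w4', 'top2'] [ 0.5208  0.2941 -0.1591] [1.52 2.07 0.65]
['w1'] [ 0.521   0.2941 -0.1621] [1.5]
['w4'] [ 0.5187  0.2942 -0.1582] [1.82]
[0.56809269 0.28634864 0.045     ] [0.48207858 0.29972026 0.045     ]
```

servo_tool:
  newtons: 80
  plan:
    - {"dx":0.002,"dy":-0.002,"dz":0.04,"ax":0,"ay":0,"az":-0.005,"grip":-1}
    - {"dx":0.002,"dy":-0.002,"dz":0.08,"ax":0,"ay":0,"az":-0.005,"grip":-1}
    - {"dx":0.002,"dy":-0.002,"dz":0.1,"ax":0,"ay":0,"az":-0.005,"grip":-1}
    - {"dx":0.002,"dy":-0.002,"dz":0.1,"ax":0,"ay":0,"az":-0.005,"grip":-1}

```text
time_s: 17.3
tcp_pos: [0.5216, 0.2935, 0.0667]
tool_rot: [0.001, 0.997, -0.081, -0.002]
wrist_force: [0.3, -0.3, 0.6]
gripper_width: 0.0856
finger_force: 0.0
```

```bash
python3 -c "
from h import *
go(.5205,.294,.019,-.161+np.pi/2)"
```

```text
d [-0.001  -0.0004  0.0477] a [ 0.0018  0.0029 -0.0012] tcp [0.5216 0.2935 0.0667] yawY -1.733 q [ 0.38  0.33  1.72 -0.    1.09  2.11] F [ 0.3 -0.3  0.6] w 0.0856 ff 0.0 t 17.3
```

servo_tool:
  plan:
    - {"dx":-0.001,"dy":0,"dz":0.03,"ax":0,"ay":0,"az":0,"grip":-1}
    - {"dx":-0.001,"dy":0,"dz":0.045,"ax":0,"ay":0,"az":0,"grip":-0.3}
    - {"dx":-0.001,"dy":0,"dz":0.047,"ax":0,"ay":0,"az":0,"grip":0.3}
    - {"dx":-0.001,"dy":0,"dz":0.047,"ax":0,"ay":0,"az":0,"grip":1}
    - {"dx":-0.001,"dy":0,"dz":0.047,"ax":0,"ay":0,"az":0,"grip":1}
    - {"dx":-0.001,"dy":0,"dz":0.047,"ax":0,"ay":0,"az":0,"grip":1}
    - {"dx":-0.001,"dy":0,"dz":0.047,"ax":0,"ay":0,"az":0,"grip":1}
    - {"dx":-0.001,"dy":0,"dz":0.047,"ax":0,"ay":0,"az":0,"grip":1}
    - {"dx":-0.001,"dy":0,"dz":0.047,"ax":0,"ay":0,"az":0,"grip":1}
    - {"dx":-0.001,"dy":0,"dz":0.047,"ax":0,"ay":0,"az":0,"grip":1}

```text
time_s: 18.3
tcp_pos: [0.5226, 0.2951, 0.0229]
tool_rot: [-0.0, 0.997, -0.081, 0.001]
wrist_force: [-0.5, -1.3, 5.7]
gripper_width: 0.0083
finger_force: 79.0
```

```bash
python3 -c "
from h import *
go(.5205,.294,.019,-.161+np.pi/2)
f,m=shot('wrist','w5')"
```

```text
d [-0.0019  0.0015  0.0039] a [-0.0012 -0.0022 -0.0011] tcp [0.5226 0.2951 0.0229] yawY -1.7329 q [ 0.38  0.39  1.74 -0.    1.01  2.12] F [-0.5 -1.3  5.7] w 0.0083 ff 79.02809500694275 t 18.3
```

servo_tool:
  plan:
    - {"dx":0,"dy":0,"dz":-0.01,"ax":0,"ay":0,"az":0,"grip":1}
    - {"dx":0,"dy":0,"dz":-0.03,"ax":0,"ay":0,"az":0,"grip":1}
    - {"dx":0,"dy":0,"dz":-0.055,"ax":0,"ay":0,"az":0,"grip":1}
    - {"dx":0,"dy":0,"dz":-0.085,"ax":0,"ay":0,"az":0,"grip":1}
    - {"dx":0,"dy":0,"dz":-0.115,"ax":0,"ay":0,"az":0,"grip":1}
    - {"dx":0,"dy":0,"dz":-0.145,"ax":0,"ay":0,"az":0,"grip":1}
    - {"dx":0,"dy":0,"dz":-0.175,"ax":0,"ay":0,"az":0,"grip":1}
    - {"dx":0,"dy":0,"dz":-0.205,"ax":0,"ay":0,"az":0,"grip":1}
    - {"dx":0,"dy":0,"dz":-0.23,"ax":0,"ay":0,"az":0,"grip":1}
    - {"dx":0,"dy":0,"dz":-0.25,"ax":0,"ay":0,"az":0,"grip":1}
    - {"dx":0,"dy":0,"dz":-0.26,"ax":0,"ay":0,"az":0,"grip":1}
    - {"dx":0,"dy":0,"dz":-0.26,"ax":0,"ay":0,"az":0,"grip":1}

```text
time_s: 19.55
tcp_pos: [0.5219, 0.295, 0.2829]
tool_rot: [-0.001, 0.997, -0.081, 0.001]
wrist_force: [0.1, 0.1, -2.6]
gripper_width: 0.0082
finger_force: 78.3
```

```bash
python3 -c "
from h import *
go(.491,.0015,.28,-.02+np.pi/2)
shot('wrist','w6')"
```

```text
d [0.0169 0.2946 0.0025] a [-0.0013 -0.0024 -0.1421] tcp [0.5219 0.295  0.2829] yawY -1.7329 q [0.38 0.13 1.53 0.   1.48 2.12] F [ 0.1  0.1 -2.6] w 0.0082 ff 78.3035659790039 t 19.55
```

View pics/w6.png

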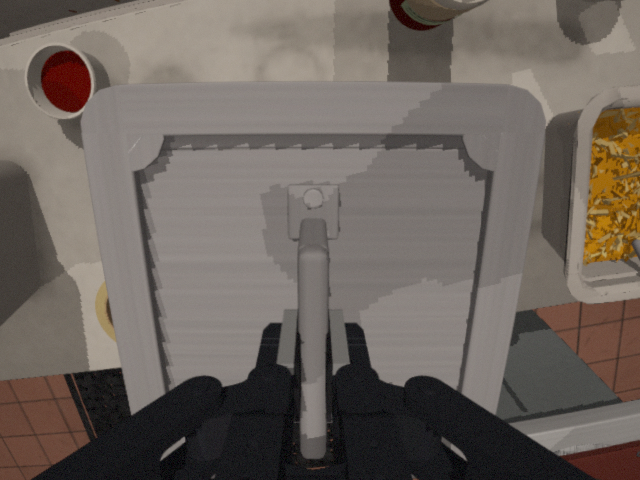

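The cover is held squarely: front edge at row 83, bar centred on column 314, sides symmetric. I'll compute its offset from the tool and carry it over the pan.

```bash
python3 -c "
from h import *
m=load('w6');s=state();T=Rq(s['tool_rot']);g=cv2.imread('pics/w6.png',0).astype(int)
for z in(-.0139,):
  for p in((200,84),(315,83),(450,84)):
    print((T.T@(at(m,*p,s['tcp_pos'][2]+z)-s['tcp_pos'])).round(4))
  for p in((89,150),(544,150),(107,260),(527,260)):
    print(p,(T.T@(at(m,*p,s['tcp_pos'][2]+z)-s['tcp_pos'])).round(4))
for r in(150,200,260,320):
  e=np.abs(np.diff(cv2.GaussianBlur(g.astype(np.float32),(0,0),1.2)[r]));print(r,[ (i,int(e[i])) for i in list(range(70,170))+list(range(460,570)) if e[i]>8 and e[i]==e[i-3:i+4].max()])
"
```

```text
[ 0.0907 -0.0407  0.0139]
[0.0907 0.0003 0.0139]
[0.0909 0.0485 0.0139]
(89, 150) [ 0.068  -0.0852  0.0139]
(544, 150) [0.0681 0.087  0.0139]
(107, 260) [ 0.0233 -0.0849  0.0139]
(527, 260) [0.0235 0.0874 0.0139]
150 [(159, 18), (466, 14), (544, 11)]
200 [(136, 17), (145, 15), (483, 17), (489, 13), (542, 11)]
260 [(144, 17), (152, 13), (475, 16), (481, 14), (562, 14), (566, 18)]
320 [(82, 12), (108, 17), (112, 18), (153, 18), (158, 15), (466, 16), (472, 16), (513, 20)]
```

servo_tool:
  plan:
    - {"dx":0.002,"dy":0.02,"dz":0,"ax":0,"ay":0,"az":0,"grip":1}
    - {"dx":0.004,"dy":0.05,"dz":0,"ax":0,"ay":0,"az":-0.02,"grip":1}
    - {"dx":0.006,"dy":0.08,"dz":0,"ax":0,"ay":0,"az":-0.04,"grip":1}
    - {"dx":0.008,"dy":0.11,"dz":0,"ax":0,"ay":0,"az":-0.06,"grip":1}
    - {"dx":0.01,"dy":0.14,"dz":0,"ax":0,"ay":0,"az":-0.08,"grip":1}
    - {"dx":0.012,"dy":0.17,"dz":0,"ax":0,"ay":0,"az":-0.1,"grip":1}
    - {"dx":0.014,"dy":0.2,"dz":0,"ax":0,"ay":0,"az":-0.12,"grip":1}
    - {"dx":0.016,"dy":0.23,"dz":0,"ax":0,"ay":0,"az":-0.14,"grip":1}
    - {"dx":0.017,"dy":0.26,"dz":0,"ax":0,"ay":0,"az":-0.142,"grip":1}
    - {"dx":0.017,"dy":0.28,"dz":0,"ax":0,"ay":0,"az":-0.142,"grip":1}
    - {"dx":0.017,"dy":0.295,"dz":0,"ax":0,"ay":0,"az":-0.142,"grip":1}
    - {"dx":0.017,"dy":0.295,"dz":0,"ax":0,"ay":0,"az":-0.142,"grip":1}

```text
time_s: 20.8
tcp_pos: [0.4895, -0.0007, 0.2793]
tool_rot: [0.0, 1.0, -0.011, -0.002]
wrist_force: [0.5, -0.2, -2.1]
gripper_width: 0.0081
finger_force: 78.4
```

```bash
python3 -c "
from h import *
go(.491,.0015,.28,-.02+np.pi/2)
shot('top','top3');shot('side','side3');shot('wrist','w7')
a=cv2.imread('pics/top3.png')[195:365,255:385];b=cv2.imread('pics/side3.png')[110:310,270:450]
f=lambda x:cv2.resize(x,(400,int(400*x.shape[0]/x.shape[1])),interpolation=cv2.INTER_CUBIC)
a,b=f(a),f(b);h=min(len(a),len(b));cv2.imwrite('pics/p3.png',np.hstack([a[:h],b[:h]]))"
```

```text
d [ 0.0015 -0.0022 -0.0008] a [ 0.0001  0.0032 -0.0027] tcp [ 0.4895 -0.0007  0.2793] yawY -1.5935 q [-0.16 -0.14  1.8  -0.    1.48  1.43] F [ 0.5 -0.2 -2.1] w 0.0081 ff 78.39689254760742 t 20.8
```

View pics/p3.png

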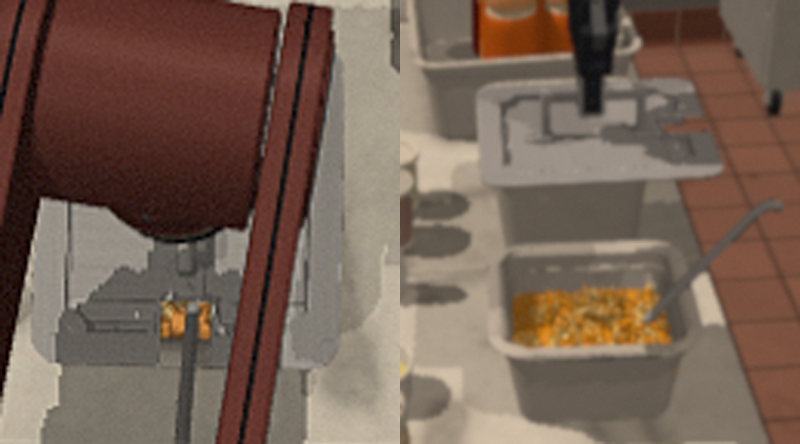

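The left panel (top view) shows the slot over the spoon near (190,320). The right panel (side view) shows the cover level above the pan. The in-hand offset is about -2 mm in x and 0 to 1 mm in y, with no visible tilt. I'll refine the pan pose, using the spoon handle too.

```bash
python3 -c "
import fit as F
from fit import *
t=np.linspace(.1,.95,60)[:,None]
H=np.vstack([np.array([-.0775,s*.0045,.102])+t*np.array([-.0725,0,.088]) for s in(1,-1)])
O=lines([(.0925,.086,.1,.75)]);I=lines([(.0795,.073,.1,.65)])
for T in(['w0','w3','top0'],['w3','top0','top1','top2'],['w0','w3'],['side0','w3'],['w3'],['top0']):
  for n,P in dict(OH=np.vstack([O,H,H]),IH=np.vstack([I,H,H])).items():
    print(n,end=' ');fit(P,T,(.489,.0015,-.02))
"
```

```text
OH ['w0', 'w3', 'top0'] [ 0.489   0.0009 -0.0345] [2.12 1.76 1.12]
IH ['w0', 'w3', 'top0'] [ 0.4905  0.0024 -0.0237] [1.87 1.39 0.98]
OH ['w3', 'top0', 'top1', 'top2'] [ 0.4887  0.0014 -0.0328] [1.76 1.09 1.44 1.37]
IH ['w3', 'top0', 'top1', 'top2'] [ 0.49    0.0027 -0.0224] [1.38 0.96 1.53 1.2 ]
OH ['w0', 'w3'] [ 4.889e-01  2.000e-04 -3.960e-02] [2.09 1.78]
IH ['w0', 'w3'] [ 0.4909 -0.0012 -0.0522] [1.77 1.44]
OH ['side0', 'w3'] [ 0.4889  0.0009 -0.0346] [0.88 1.74]
IH ['side0', 'w3'] [ 0.4903  0.0027 -0.0216] [0.8  1.37]
OH ['w3'] [ 0.4883  0.001  -0.0343] [1.72]
IH ['w3'] [ 0.4903  0.0028 -0.0213] [1.37]
OH ['top0'] [ 0.4887  0.0021 -0.0396] [1.04]
IH ['top0'] [ 0.4897  0.0028 -0.0322] [0.93]
```

servo_tool:
  plan:
    - {"dx":0.0018,"dy":-0.0025,"dz":0.03,"ax":0,"ay":0,"az":0.008,"grip":1}
    - {"dx":0.0018,"dy":-0.0025,"dz":0.06,"ax":0,"ay":0,"az":0.008,"grip":1}
    - {"dx":0.0018,"dy":-0.0025,"dz":0.09,"ax":0,"ay":0,"az":0.008,"grip":1}
    - {"dx":0.0018,"dy":-0.0025,"dz":0.115,"ax":0,"ay":0,"az":0.008,"grip":1}
    - {"dx":0.0018,"dy":-0.0025,"dz":0.135,"ax":0,"ay":0,"az":0.008,"grip":1}
    - {"dx":0.0018,"dy":-0.0025,"dz":0.145,"ax":0,"ay":0,"az":0.008,"grip":1}
    - {"dx":0.0018,"dy":-0.0025,"dz":0.145,"ax":0,"ay":0,"az":0.008,"grip":1}
    - {"dx":0.0018,"dy":-0.0025,"dz":0.145,"ax":0,"ay":0,"az":0.008,"grip":1}

```text
time_s: 21.75
tcp_pos: [0.4929, 0.0037, 0.1369]
tool_rot: [0.0, 1.0, -0.014, 0.0]
wrist_force: [-0.3, -0.5, -1.4]
gripper_width: 0.0082
finger_force: 78.3
```

```bash
python3 -c "
from h import *
go(.4913,.0022,.1164,-.03+np.pi/2)
shot('side','side4');shot('wrist','w8');shot('top','top4')
b=cv2.imread('pics/side4.png')[160:310,290:450];w=cv2.imread('pics/w8.png')
cv2.imwrite('pics/p4.png',np.hstack([cv2.resize(b,(400,375),interpolation=cv2.INTER_CUBIC),cv2.resize(w,(400,375))]))"
```

```text
d [-0.0016  0.0015  0.0205] a [ 0.     -0.0008  0.0024] tcp [0.4929 0.0037 0.1369] yawY -1.5983 q [-0.15 -0.01  1.96  0.    1.19  1.45] F [-0.3 -0.5 -1.4] w 0.0082 ff 78.33375334739685 t 21.75
```

View pics/p4.png

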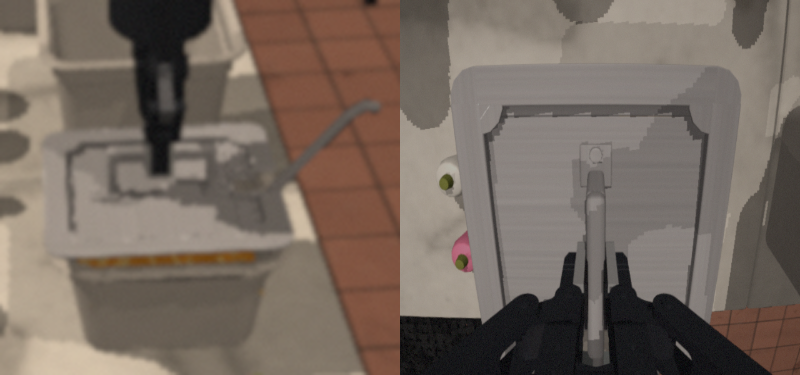

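The side crop shows the cover level just above the rim with the handle in the slot near (270,180). The wrist view shows it still square in the grip. I'll correct the lateral offset and lower gently.

servo_tool:
  plan:
    - {"dx":-0.0016,"dy":0.0015,"dz":0.002,"ax":0,"ay":0,"az":0.002,"grip":1}
    - {"dx":-0.0016,"dy":0.0015,"dz":0.005,"ax":0,"ay":0,"az":0.002,"grip":1}
    - {"dx":-0.0016,"dy":0.0015,"dz":0.008,"ax":0,"ay":0,"az":0.002,"grip":1}
    - {"dx":-0.0016,"dy":0.0015,"dz":0.011,"ax":0,"ay":0,"az":0.002,"grip":1}
    - {"dx":-0.0016,"dy":0.0015,"dz":0.014,"ax":0,"ay":0,"az":0.002,"grip":1}
    - {"dx":-0.0016,"dy":0.0015,"dz":0.016,"ax":0,"ay":0,"az":0.002,"grip":1}
    - {"dx":-0.0016,"dy":0.0015,"dz":0.016,"ax":0,"ay":0,"az":0.002,"grip":1}

```text
time_s: 22.6
tcp_pos: [0.4905, 0.0019, 0.1197]
tool_rot: [-0.0, 1.0, -0.015, -0.0]
wrist_force: [-0.1, -0.5, -2.5]
gripper_width: 0.0081
finger_force: 78.4
```

```bash
python3 -c "
from h import *
go(.4913,.0022,.1164,-.03+np.pi/2);print(state()['moment'])"
```

```text
d [ 0.0008 -0.0003  0.0033] a [-0.0001  0.0009 -0.0002] tcp [0.4905 0.0019 0.1197] yawY -1.601 q [-0.16  0.01  1.98  0.    1.16  1.44] F [-0.1 -0.5 -2.5] w 0.0081 ff 78.39428544044495 t 22.6
[-0.01773314  0.01939216  0.00672303]
```

servo_tool:
  plan:
    - {"dx":0.0005,"dy":0,"dz":0.001,"ax":0,"ay":0,"az":0,"grip":1}
    - {"dx":0.0005,"dy":0,"dz":0.002,"ax":0,"ay":0,"az":0,"grip":1}
    - {"dx":0.0005,"dy":0,"dz":0.003,"ax":0,"ay":0,"az":0,"grip":1}
    - {"dx":0.0005,"dy":0,"dz":0.004,"ax":0,"ay":0,"az":0,"grip":1}
    - {"dx":0.0005,"dy":0,"dz":0.004,"ax":0,"ay":0,"az":0,"grip":1}
    - {"dx":0.0005,"dy":0,"dz":0.004,"ax":0,"ay":0,"az":0,"grip":1}

```text
time_s: 23.2
tcp_pos: [0.4914, 0.0018, 0.1165]
tool_rot: [0.0, 1.0, -0.015, 0.0]
wrist_force: [-1.9, 1.1, 3.2]
gripper_width: 0.0081
finger_force: 78.9
```

```bash
python3 -c "
from h import *
go(.4913,.0022,.1164,-.03+np.pi/2);print(state()['moment'])"
```

```text
d [-0.0001 -0.0004  0.0001] a [ 0.0001 -0.0002 -0.0001] tcp [0.4914 0.0018 0.1165] yawY -1.6009 q [-0.16  0.02  1.98 -0.    1.15  1.44] F [-1.9  1.1  3.2] w 0.0081 ff 78.88894557952881 t 23.2
[-0.04519868  0.29464973 -0.04430592]
```

Contact comes exactly at the predicted seated height (TCP z 0.1165). I'll release and retreat.

servo_tool:
  newtons: 20
  plan:
    - {"dx":0,"dy":0,"dz":0.0005,"ax":0,"ay":0,"az":0,"grip":1}
    - {"dx":0,"dy":0,"dz":0.0005,"ax":0,"ay":0,"az":0,"grip":1}
    - {"dx":0,"dy":0,"dz":0.0005,"ax":0,"ay":0,"az":0,"grip":0.4}
    - {"dx":0,"dy":0,"dz":0.0005,"ax":0,"ay":0,"az":0,"grip":0}
    - {"dx":0,"dy":0,"dz":0.0005,"ax":0,"ay":0,"az":0,"grip":0}
    - {"dx":0,"dy":0,"dz":0.0005,"ax":0,"ay":0,"az":0,"grip":0}
    - {"dx":0,"dy":0,"dz":0.0005,"ax":0,"ay":0,"az":0,"grip":0}

```text
time_s: 23.9
tcp_pos: [0.4913, 0.0019, 0.1156]
tool_rot: [-0.0, 1.0, -0.015, 0.0]
wrist_force: [0.1, -0.4, -0.6]
gripper_width: 0.0426
finger_force: 0.0
```

servo_tool:
  plan:
    - {"dx":0,"dy":0,"dz":-0.02,"ax":0,"ay":0,"az":0,"grip":0}
    - {"dx":0,"dy":0,"dz":-0.05,"ax":0,"ay":0,"az":0,"grip":0}
    - {"dx":0,"dy":0,"dz":-0.09,"ax":0,"ay":0,"az":0,"grip":0}
    - {"dx":0,"dy":0,"dz":-0.13,"ax":0,"ay":0,"az":0,"grip":0}
    - {"dx":0,"dy":0.03,"dz":-0.16,"ax":0,"ay":0,"az":0,"grip":0}
    - {"dx":0,"dy":0.08,"dz":-0.17,"ax":0,"ay":0,"az":0,"grip":0}
    - {"dx":0,"dy":0.13,"dz":-0.17,"ax":0,"ay":0,"az":0,"grip":0}
    - {"dx":0,"dy":0.18,"dz":-0.17,"ax":0,"ay":0,"az":0,"grip":0}
    - {"dx":0,"dy":0.22,"dz":-0.17,"ax":0,"ay":0,"az":0,"grip":0}
    - {"dx":0,"dy":0.22,"dz":-0.17,"ax":0,"ay":0,"az":0,"grip":0}
    - {"dx":0,"dy":0.22,"dz":-0.17,"ax":0,"ay":0,"az":0,"grip":0}

```text
time_s: 25.0
tcp_pos: [0.4843, -0.2187, 0.2853]
tool_rot: [-0.0, 1.0, -0.016, -0.0]
wrist_force: [-0.7, 0.2, -0.4]
gripper_width: 0.0428
finger_force: 0.0
```

```bash
python3 -c "
from fit import *
go(.4913,.0022,.1164)
shot('top','top5');shot('side','side5')
t=np.linspace(.1,.95,60)[:,None]
H=np.vstack([np.array([-.0775,s*.0045,.102])+t*np.array([-.0725,0,.088]) for s in(1,-1)])
C=lines([(.0925,.086,.1025,.75)]);
for T in(['top5'],['side5'],['top5','side5']): fit(C,T,(.489,.0015,-.03))
fit(H,['top5','side5'],(.489,.0015,-.03))
m=load('top5');f=cv2.imread('pics/top5.png')
M=cv2.inRange(cv2.cvtColor(f,cv2.COLOR_BGR2HSV),(3,150,60),(18,255,255));n,l,st,c=cv2.connectedComponentsWithStats(M)
for i in range(1,n):
  if 10<st[i,4]<600 and st[i,1]>210 and 240<st[i,0]<530: print('orange',st[i])
# bar top height by bar ends predicted pixels
D=cv2.absdiff(cv2.imread('pics/top0.png'),f).max(2)
for nm,(u,v) in dict(bottle=(237,177),salt=(394,180),cup=(316,180)).items(): print(nm,D[v-18:v+18,u-20:u+20].mean())
"
```

```text
d [-1.000e-04 -2.209e-01  1.691e-01] a [-0.0009  0.0007  0.    ] tcp [ 0.4843 -0.2187  0.2853] yawY -1.6033 q [-0.57 -0.04  1.7   0.    1.48  1.03] F [-0.7  0.2 -0.4] w 0.0428 ff 0.0 t 25.0
['top5'] [ 0.4892  0.003  -0.0388] [0.61]
['side5'] [ 0.4888  0.0024 -0.0388] [0.64]
['top5', 'side5'] [ 0.4889  0.0027 -0.0401] [0.62 0.64]
['top5', 'side5'] [ 0.4927  0.0032 -0.0241] [0.94 0.49]
orange [529 213  15  11  35]
orange [527 220   6   9  23]
orange [522 223   5   7  11]
orange [460 229  18  14  63]
orange [476 235   7   9  20]
orange [483 243   8   9  23]
orange [495 242   8   9  18]
orange [477 244   7   4  11]
orange [502 249   7  10  23]
orange [516 260   6   8  20]
orange [509 264   7   8  18]
orange [428 266  15  15 127]
orange [412 289   9  14  20]
orange [512 290  18  28  54]
orange [310 296   5   9  39]
orange [320 296   3   9  27]
orange [500 317   6   5  11]
orange [503 323   8  14  29]
orange [393 337   6   9  15]
orange [399 341   9   8  26]
orange [400 349   8   7  13]
orange [379 355   9   8  22]
orange [366 358  12  15  38]
orange [445 361   7  10  15]
orange [447 363  18  16  56]
orange [436 366  11  14  46]
orange [362 371   4   8  14]
orange [351 381   6   6  12]
orange [423 385  12   7  22]
orange [414 391   4   5  11]
orange [436 391   7   6  12]
orange [420 395   6   8  13]
orange [434 396   6   6  11]
orange [455 398   8   8  19]
orange [418 404  15   9  39]
orange [434 404   9   4  13]
orange [429 416   6   4  12]
orange [432 420   6   7  16]
orange [411 428   8   5  14]
bottle 12.061111111111112
salt 10.75763888888889
cup 11.86736111111111
```

```bash
python3 -c "
from fit import *
for z in(.0975,.1025,.1065,.1105): print(z,end=' ');fit(lines([(.0925,.086,z,.75)]),['top5','side5'],(.489,.0025,-.035))
a=cv2.imread('pics/top0.png',0);b=cv2.imread('pics/top5.png',0)
for nm,(u,v) in dict(bottle=(237,177),salt=(394,180),cup=(316,180)).items():
  r=cv2.matchTemplate(b[v-30:v+30,u-32:u+32],a[v-18:v+18,u-20:u+20],5);print(nm,np.unravel_index(r.argmax(),r.shape),r.max())
"
```

```text
0.0975 ['top5', 'side5'] [ 0.489   0.0024 -0.0403] [0.63 1.47]
0.1025 ['top5', 'side5'] [ 0.4889  0.0027 -0.0401] [0.62 0.64]
0.1065 ['top5', 'side5'] [ 0.4891  0.0038 -0.0353] [0.7  1.06]
0.1105 ['top5', 'side5'] [ 0.4892  0.0036 -0.0386] [0.75 1.89]
bottle (np.int64(12), np.int64(12)) 0.9850382
salt (np.int64(12), np.int64(12)) 0.9945819
cup (np.int64(12), np.int64(12)) 0.99771136
```

The flange fits best at z = 0.1025, which is the seated height, and the bottle, shaker and cup haven't moved.

```bash
python3 -c "
from rig import job;print(job.hand_in())"
```

```text
the job is handed in; nothing more can be done
None
```

I handed the job in (no verdict came back): both carrot tops are in the empty pan, and the cover was lowered onto the carrot pan, measuring seated and flat with its slot round the spoon; the bottle, shaker and cup have not moved.

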